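Stamp a locket in the guarded marking press

ROBOT

A 7-joint arm with a two-finger parallel gripper is mounted at the origin on the work surface. World frame = base frame: x ahead of the robot, y to its left, z up, the work surface at z = 0. Lengths are in mm, angles in rad, forces in N, time in s.
With the tool pointing down it reaches from about 400 to 875 mm from the base axis. Payload 4.4 kg.
Tool frame: the origin (TCP) lies on the centre line of the jaws, within the pads' length; the fingertips stand 25 mm ahead of it and the grasp point (between the pads) lies 6 mm ahead of it; x points along the fingers, y is the direction in which the jaws open and shut, and the axes are right-handed (so a half turn about x gives the same grasp; the last joint's range is limited). The gripper opens to 85 mm and grips with 20 to 120 N. Pads are 22 mm wide; open, the fingers measure 114 mm over their backs; the gripper's body (76 mm by 85 mm) begins 54 mm behind the grasp point. The pads swing forward as they close: fully open they stand 13 mm farther back than shut.
Start: joints at [-1.246, 0.628, 0.038, 1.517, -0.027, 0.996, -0.02], TCP at [247.582, 601.016, 256.313] pointing down, gripper open.
Joint ranges: [-3.06, 3.06], [-0.37, 2.12], [-1.25, 1.32], [0.18, 2.47], [-1.1, 4.24], [0.23, 1.98], [-2.94, 2.94]. Speed limits (rad/s): [2.57, 2.57, 3.14, 3.14, 3.14, 3.14, 3.14].

INTERFACE

Orientations are given as [roll, pitch, yaw] about the fixed x, y, z axes, in that order (R = Rz(yaw) Ry(pitch) Rx(roll)).
In Python, from cell import * gives the robot as it stands. The module is installed in compiled form; this text tells all that it offers.
- The arm moves only by the tool jog_arm, never from a script. Its argument "series" is a list of rows, each a list of 3 entries, a list of its own where there are three numbers: the turn, a rotation vector about the tool's x, y, z in degrees, then the shift along the tool's x, y, z in mm, then the gripper's target within -1 to 1 (shut at 1, half-way at 0, fully open at -1). In form: [[[rx, ry, rz], [dx, dy, dz], hand], ...]. A call has 1 to 8 rows; each row shifts and turns the commanded pose from where the row before left it, along the tool's axes as they then stand; what a row does not reach is not made up. A row lasts 1/8 s, in which the tool goes at most 62.5 mm and 10.7 degrees, less where a joint would pass 70% of its speed; a pose out of reach is approached as far as the arm can. A call is refused whole if a number of a shift passes 62.5 or a number of a turn 10.7, either way. A call with a gripper value outside its range is refused whole. The fingers move at their own pace and stop on an object; the grip force is fixed at half the most. Time passes only in rows, so rows that do not move let the fingers close. It gives the time, the measured TCP pose, the force and the opening at its end, in the units of the state.
- read_state(): the state, without advancing time (a new reading comes with each control period).
- get_image(name): name is "scene" or "top" or "wrist"; returns a dict with "img" (420x560x3 uint8, red, green, blue), "range_z" (420x560 float32, mm along the optical axis (not along the pixel's ray), 0 where there is no reading), "fovy" (degrees; the focal length in pixels is half the picture's height over the tangent of half this angle, whatever the lens; pixels are square), "cx", "cy" (the principal point, pixels), "k1" (the pictures are not rectified: a ray, as slopes to the right and down, at radius r is drawn at 1 + k1 r^2 times it, then the intrinsics apply), "cam_to_world" (4x4, takes a point from camera to world coordinates). Camera axes: x right, y up, looking along -z (the intrinsics and any distortion apply to the point x, -y, -z); pixel columns grow to the right and rows downward; lengths in mm; the calibration is good to about 2 mm. A picture is of the moment at which its call begins.
- finish_job(): hands the job in, once; it reports no verdict.
The state is a dict: "clock": time; "qpos": joint angles; "qd": joint speeds; "tau": joint torques, N m; "eef_pos": TCP position; "tool_rot": TCP orientation; "force": force on the tool from outside, world axes, zero at the start; "torque": the same for the moment, N m; "width": finger opening in mm.
Only numpy, scipy, OpenCV 4.12 (cv2) and the standard library are available. Lean on these libraries where they do the work, as an engineer would, in place of code of your own. Each camera call takes 0.05 s, during which the arm holds its last target. There are 200 camera calls.

TASK

Stamp the locket: with the fingertips, push the loading strip by its blue tab along its channel until it is fully home against the stop, then reach down through the window of the yellow guard, press the red lever pad all the way down, hold it there for about a second and let it come back up. Do not touch the guard, do not lift the strip or pick anything up, do not press the lever before the strip is home, and leave the graver, the wooden block and the jar where they are. Finish with the gripper clear of everything, the strip still home and the lever up.

Things in the scene. Friction and masses are not known exactly. Their poses are not given: they have to be found in the camera images.
- press: Green press fixed to the bench. Origin on the bench (z = 0), centre of its 200 x 170 mm bed, 16 mm thick; x points away from the robot, y left; yaw within 0.25 rad. At x = +20 mm a 47 mm wide channel with 10 mm high rails runs along y from -165 mm to a steel stop with its face at y = +45 mm; outside the bed a tongue 75 mm wide carries it to y = -170 mm. The strip slides in it towards +y.
- guard: Yellow guard fixed over the press, same origin and axes; spans x -100 to +101, y -80 to +80 mm. Its roof, a 3 mm sheet, is tilted 15 degrees, rising along +x: upper face 123 mm above the bench at the front edge, 143 at the window's centre, 177 at the rear. Barred fence at front and sides: the lever is reached only through the window in the roof. No part of the robot may touch it.
- window (a point): Centre of the window in the guard's roof, in the roof's upper face: x = -25, y = 0, z = 143 mm in the press frame. The rectangular opening is 100 mm along the press's y and 84 mm along the slope (81 mm seen from above). The lever pad lies straight below its centre.
- lever_pad (a point): Centre of the upper face of the round red lever pad, 36 mm across, level at rest: 115 mm above the bench, 28 mm below the window's centre. Fully pressed it is 23 mm lower (92 mm), on a hard stop. Its steel lever is hinged 93 mm behind it, at press x = +68 mm, z = 105 mm. A spring lifts it: about 4 N starts it moving, 7 N holds it at the bottom.
- lever (a joint): Angle of the lever, rad: 0 up (rest), 0.25 fully pressed against its stop.
- strip: Loose aluminium loading strip, 44 (x) x 220 (y) x 12 mm, about 0.25 kg, in the press's channel, axes parallel to the press's. On top a brass locket half, 32 mm across, 5 mm high, at its y = +65 mm. Origin: centre of its underside, 16 mm above the bench. Home: origin at x = +20, y = -65 mm in the press frame; it starts 25 to 50 mm short of that, towards -y. Slides with 1 to 4 N.
- strip_tab (a point): Centre of the outer (-y) face of the blue push tab, a plate 40 mm wide (x), 10 mm thick (y), 45 mm tall standing on the strip's -y end, from 28 to 73 mm above the bench. This point is 51 mm above the bench and, with the strip home, 95 mm from the guard's side. Push this face towards the press's +y.
- graver: Loose engraving tool with a wooden mushroom handle, about 160 mm long along its x, 22 mm tall, lying on the bench. Origin on the bench beneath where the blade enters the handle. Leave it alone.
- block: Loose dark wooden engraving block, 55 x 55 x 50 mm, with a brass locket half on top (55 mm tall in all). Origin at the centre of its underside. Leave it alone.
- jar: Loose closed amber glass jar with a brass cap, 48 mm in diameter, 60 mm tall, upright. Origin at the centre of its underside. Leave it alone.
Not all that is in view belongs to the job. Of the things shaped like the strip, the aluminium one is meant.

How it is judged (in metres and radians):
On the way, in this order (a step that is already met when the one before it is completed fails the run):
1. the loading strip is fully home against the stop (within 3 mm), the lever still up (y of strip in the frame of press above -0.068 m and value of joint lever below 0.05 rad), for 0.2 s.
2. the lever pad is pressed all the way down by the fingers and held for half a second at least (value of joint lever above 0.22 rad and contact force between the fingers and lever above 0.5 N), for 0.5 s.
At the end, for the whole second after the job is handed in: the lever has come back up (below 0.04 rad), the strip lies in its channel, at rest and home within 4 mm (value of joint lever below 0.04 rad and y of strip in the frame of press above -0.069 m and z of strip in the frame of press below 0.02 m and linear speed of strip below 0.02 m/s); the robot touches nothing.
It fails at once if the robot touches the guard (contact force between any of the fingers, the arm and guard above 0.3 N).
It fails at once if the strip is lifted more than 8 mm (z of strip in the frame of press above 0.024 m).
It fails at once if the lever is pressed (beyond 0.08 rad) while the strip is not home (value of joint lever above 0.08 rad and y of strip in the frame of press below -0.069 m).
It fails at once if the graver, the wooden block or the jar is moved by more than 15 mm (distance of any of graver, block, jar from where it was at the start of the episode above 0.015 m).
It also fails if it takes over 50 s, if anything falls off the work surface, if the arm or the gripper's body presses on something with over 40 N, if the wrist force passes 120 N, or if a joint passes its speed limit or range.

## Working session

There is one attempt and no reset: what is moved stays moved. The work goes in short steps, Python scripts to look and compute and a tool call to move; the robot and the scene stay as the last step left them, time stands still between calls to the robot, and variables do not carry over. Pictures are saved under pics/ and viewed, about 8 in all and at most 12, crops included, and the job is handed in when it is done.

Besides the shell and the picture viewer there is one more tool, called after "Request:" as name(argument=value, ...) on one line, values as JSON. jog_arm: Moves the arm, as the interface text tells. Its arguments: {"type":"object","properties":{"series":{"type":"array"}},"required":["series"]}

```bash
mkdir -p pics; cat > h.py <<'E'
from cell import *
import numpy as np, cv2
def grab(n):
    d=get_image(n); np.savez(f'{n}.npz',**d); return d
def K(d):
    f=d['img'].shape[0]/2/np.tan(np.radians(d['fovy'])/2)
    return np.array([[f,0,d['cx']],[0,f,d['cy']],[0,0,1.]]),np.array([float(d['k1']),0,0,0])
def rays(d,uv):
    k,c=K(d); p=cv2.undistortPointsIter(np.float64(uv).reshape(-1,1,2),k,c,None,None,(3,100,1e-10))[:,0]
    return np.c_[p[:,0],-p[:,1],-np.ones(len(p))]
def world(d,r): 
    T=np.array(d['cam_to_world']); return r@T[:3,:3].T+T[:3,3]
def onplane(d,uv,z):
    T=np.array(d['cam_to_world']); r=rays(d,uv)@T[:3,:3].T
    return T[:3,3]+r*((z-T[2,3])/r[:,2])[:,None]
def cloud(d):
    h,w=d['range_z'].shape; u,v=np.meshgrid(np.arange(w),np.arange(h))
    return world(d,rays(d,np.c_[u.ravel(),v.ravel()])*d['range_z'].ravel()[:,None]).reshape(h,w,3)
E
python3 - <<'E'
from h import *
s=read_state(); print(s)
for n in('scene','top'):
    d=grab(n); cv2.imwrite(f'pics/{n}1.png',cv2.resize(d['img'][...,::-1],(784,588))); print(n,d['fovy'],d['cx'],d['cy'],d['k1'],np.round(d['cam_to_world'],3).tolist())
E
```

```text
{'clock': 0.0, 'qpos': array([-1.24578707,  0.6293446 ,  0.03841728,  1.51837021, -0.02700387,
        0.99627095, -0.01997099]), 'qd': array([-0.00103989,  0.00107552, -0.0008477 ,  0.00013522, -0.00124859,
       -0.00163291, -0.00073735]), 'tau': array([-4.24277723e-04, -5.63388956e+01,  1.22595035e+00, -1.93443453e+01,
        1.09368085e-02,  1.03181438e-02, -7.01233461e-06]), 'eef_pos': array([247.35019138, 600.48046367, 255.38886011]), 'tool_rot': array([-1.56717526,  1.56892035, -1.9579377 ]), 'force': array([ 0.0044242 , -0.61285345,  0.03700624]), 'torque': array([ 0.02874265, -0.03223606,  0.08669732]), 'width': 85.68440126535891}
scene 54.02114579621878 281.619410413504 206.75111003919108 -0.02354306911398045 [[-0.128, -0.761, 0.636, 1041.258], [0.992, -0.091, 0.09, 88.356], [-0.01, 0.642, 0.766, 759.454], [0.0, 0.0, 0.0, 1.0]]
top 46.19296775654816 279.53514633468995 203.2543252958129 -0.13658536973488442 [[-0.007, 0.997, -0.075, 405.131], [-1.0, -0.008, -0.013, 18.589], [-0.014, 0.075, 0.997, 1281.936], [0.0, 0.0, 0.0, 1.0]]
```

View pics/scene1.png

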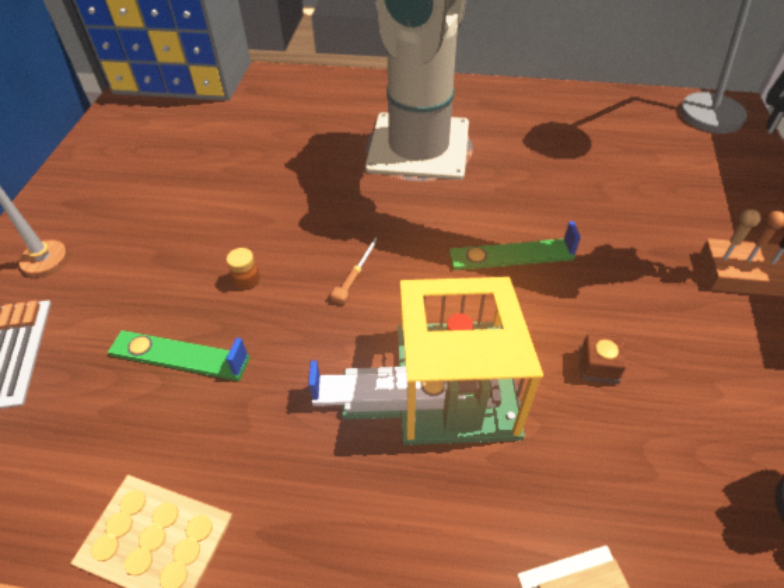

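View pics/top1.png

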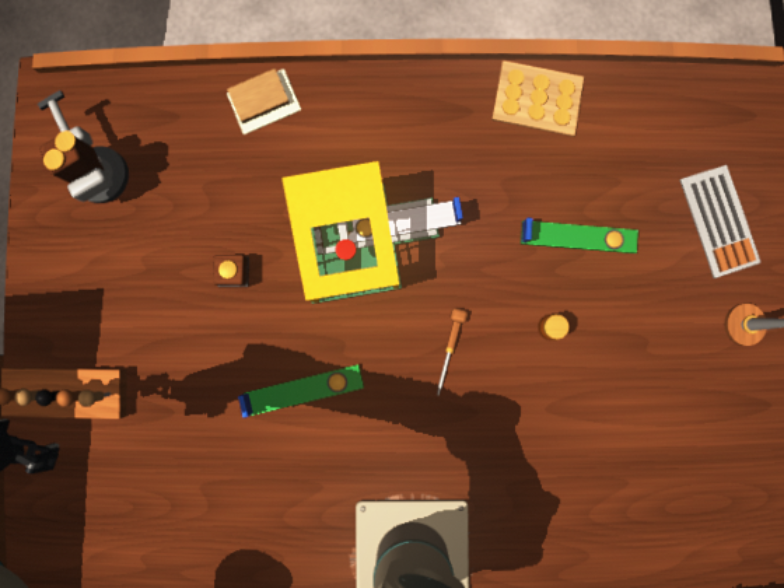

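The scene view shows the press at about (465,370), with the aluminium strip lying in its channel and its blue tab at (314,380). There are two green look-alikes, at (180,355) and (515,250). In the top view the aluminium strip is at (425,215) with its tab at (459,210), and the green ones are at (580,237) and (300,390). Only the aluminium strip, which sits in the press channel, fits the description. Next I'll measure it and confirm with a crop.

```bash
cat > m.py <<'E'
from h import *
def measure(names=('top','scene')):
    out={}
    for n in names:
        d=np.load(n+'.npz'); P=cloud(d); hsv=cv2.cvtColor(d['img'],cv2.COLOR_RGB2HSV); H,S,V=[hsv[...,i].astype(int) for i in range(3)]
        ok=d['range_z']>0
        near=ok&(np.hypot(P[...,0]-620,P[...,1])<330)
        yel=near&(abs(H-28)<6)&(S>170)&(V>90)&(P[...,2]>112)&(P[...,2]<185)
        red=near&((H<6)|(H>174))&(S>180)&(V>120)&(P[...,2]>85)&(P[...,2]<125)
        blu=near&(abs(H-113)<12)&(S>120)&(P[...,2]>20)&(P[...,2]<85)
        q=P[cv2.erode(yel.astype(np.uint8),np.ones((2,2)))>0]
        r=cv2.minAreaRect(np.float32(P[yel][:,:2])); A=np.c_[q[:,:2],np.ones(len(q))]; c=np.linalg.lstsq(A,q[:,2],rcond=None)[0]
        print(n,'yellow',len(q),'rect',np.round(r[0],1),np.round(r[1],1),r[2],'slope dir',np.degrees(np.arctan2(c[1],c[0])),'tilt',np.degrees(np.arctan(np.hypot(*c[:2]))))
        print('  box',np.round(cv2.boxPoints(r),1).tolist())
        if red.any():
            v,u=np.nonzero(red); print('  red n',red.sum(),'px',u.mean(),v.mean(),'cloud',P[red].mean(0).round(1),'plane115',onplane(d,[[u.mean(),v.mean()]],115).round(1))
        nb,lab,st,ce=cv2.connectedComponentsWithStats(blu.astype(np.uint8))
        for i in range(1,nb):
            if st[i,4]>20:
                b=P[lab==i]; rr=cv2.minAreaRect(np.float32(b[b[:,2]>60][:,:2])) if (b[:,2]>60).sum()>3 else None
                print('  blue',st[i,4],ce[i].round(1),'mean',b.mean(0).round(1),'z',np.percentile(b[:,2],[3,97]).round(1),rr)
if __name__=='__main__': measure()
E
python3 m.py
python3 - <<'E'
import cv2
a=cv2.imread('pics/top1.png')[150:320,270:660]; cv2.imwrite('pics/crop.png',cv2.resize(a,None,fx=2,fy=2,interpolation=3))
E
```

```text
top yellow 4199 rect [580.6 117.4] [201.5 160.1] 9.242531776428223 slope dir 9.136402715839274 tilt 14.997410504052771
  box [[468.29998779296875, 180.1999969482422], [494.0, 22.200000762939453], [692.9000244140625, 54.599998474121094], [667.2000122070312, 212.60000610351562]]
  red n 158 px 246.5 177.77215189873417 cloud [555.2 112.9 114.8] plane115 [[555.2 112.9 115. ]]
  blue 70 [326.5 148.6] mean [632.6 -83.1  70.5] z [58.9 77.7] ((632.4790649414062, -83.75419616699219), (37.84554672241211, 10.134404182434082), 7.847139358520508)
  blue 84 [376.3 163.5] mean [ 596.9 -210.1   52.9] z [33.7 61.3] ((595.6363525390625, -208.90045166015625), (3.209534168243408, 33.82818603515625), 80.40787506103516)
scene yellow 0 rect [550.2 160.7] [0. 0.] 0.0 slope dir 0.0 tilt 0.0
  box [[550.2000122070312, 160.6999969482422], [550.2000122070312, 160.6999969482422], [550.2000122070312, 160.6999969482422], [550.2000122070312, 160.6999969482422]]
  red n 147 px 327.89115646258506 229.81632653061226 cloud [553.2 110.  114.5] plane115 [[553.6 110.  115. ]]
  blue 200 [168.5 253.7] mean [ 601.2 -212.9   43.5] z [21.4 57.8] None
  blue 106 [223.8 268. ] mean [635.8 -84.5  68.9] z [49.6 74.8] ((633.814453125, -85.77012634277344), (37.126888275146484, 8.659730911254883), 9.774121284484863)
```

View pics/crop.png

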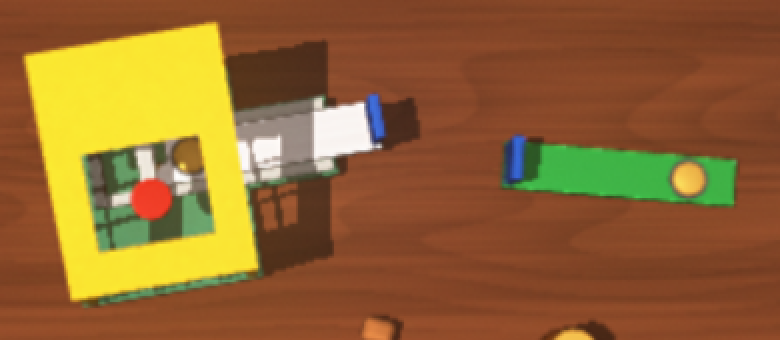

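The crop confirms it: the aluminium strip in the channel has its tab at the right (crop pixel 375,118). The other strip in the crop is a loose green one at (620,180). Guard size (201.5 x 160.1), tilt (15.0°) and tab x (19.5) all match the description. Next I'll work out the tool poses.

```bash
cat > g.py <<'E'
from h import *
from scipy.spatial.transform import Rotation as Ro
yaw=np.radians(9.2); O=np.array([579.7,116.,0]); Rp=Ro.from_euler('z',yaw)
def pw(p): return Rp.apply(p)+O
def tools(tilt=0):
    """tool x down (leaning tilt deg so that the fingers point to +x press), two grips: tool y along press y or x"""
    t=np.radians(tilt); a=np.array([np.sin(t),0,-np.cos(t)]); out={}
    for k,y in dict(yp=[0,1,0],ym=[0,-1,0]).items():
        y=np.array(y,float); out[k]=Rp*Ro.from_matrix(np.c_[a,y,np.cross(a,y)])
    return out
def now():
    s=read_state(); return s,np.array(s['eef_pos']),Ro.from_euler('xyz',s['tool_rot'])
def go(p_press_tip,R):
    s,p,Rn=now(); tcp=pw(p_press_tip)-R.apply([25,0,0])
    print('clock',round(s['clock'],2),'tcp',p.round(1),'F',np.round(s['force'],1),'w',round(s['width'],1),'tip in press',Rp.inv().apply(p+Rn.apply([25,0,0])-O).round(1))
    print(' turn(tool deg)',np.degrees((Rn.inv()*R).as_rotvec()).round(1),'shift world',(tcp-p).round(1),'in now-tool',Rn.inv().apply(tcp-p).round(1),'in target-tool',R.inv().apply(tcp-p).round(1))
E
python3 - <<'E'
from g import *
s,p,R=now(); print(R.as_matrix().round(3).tolist())
d=np.load('top.npz')
for k,Rt in tools().items(): print(k); go([20,-235,120],Rt)
E
```

```text
[[-0.001, 0.381, 0.925], [-0.002, 0.925, -0.381], [-1.0, -0.002, 0.0]]
yp
clock 0.1 tcp [247.4 600.5 255.5] F [ 0.1 -0.1  0.2] w 85.4 tip in press [-250.6  531.4  230.5]
 turn(tool deg) [-31.6  -0.    0.1] shift world [ 389.6 -713.3 -110.5] in now-tool [ 111.4 -510.9  632. ] in target-tool [ 110.5 -766.4  270.6]
ym
clock 0.1 tcp [247.4 600.5 255.5] F [ 0.1 -0.1  0.2] w 85.4 tip in press [-250.6  531.4  230.5]
 turn(tool deg) [1.484e+02 1.000e-01 0.000e+00] shift world [ 389.6 -713.3 -110.5] in now-tool [ 111.4 -510.9  632. ] in target-tool [ 110.5  766.4 -270.6]
```

Request:
jog_arm(series=[[[-10.5,0,0],[0,0,0],1],[[-10.5,0,0],[0,0,0],1],[[-10.5,0,0],[0,0,0],1],[[0,0,0],[0,-48,17],1],[[0,0,0],[0,-48,17],1],[[0,0,0],[0,-48,17],1],[[0,0,0],[0,-48,17],1],[[0,0,0],[0,-48,17],1]])

```text
clock: 1.1
eef_pos: [370.0, 375.8, 256.0]
tool_rot: [-2.276, 1.57, -2.117]
force: [0.9, 0.3, 0.4]
width: 0.1
```

Request:
jog_arm(series=[[[0,0,0],[0,-48,17],1],[[0,0,0],[0,-48,17],1],[[0,0,0],[0,-48,17],1],[[0,0,0],[0,-48,17],1],[[0,0,0],[0,-48,17],1],[[0,0,0],[0,-48,17],1],[[0,0,0],[0,-48,17],1],[[0,0,0],[0,-48,17],1]])

```text
clock: 2.1
eef_pos: [565.0, 18.3, 256.0]
tool_rot: [2.741, 1.57, 2.9]
force: [0.8, 1.4, 0.2]
width: 0.2
```

```bash
python3 - <<'E'
from g import *
go([20,-245,42],tools()['yp'])
d=grab('scene');e=grab('wrist'); cv2.imwrite('pics/two.png',np.hstack([cv2.resize(x['img'][...,::-1],(400,300)) for x in(d,e)]))
print(np.round(read_state()['qpos'],2))
E
```

```text
clock 2.1 tcp [565.   18.3 256. ] F [0.8 1.4 0.2] w 0.2 tip in press [-30.2 -94.  231. ]
 turn(tool deg) [-0.1 -0.  -0. ] shift world [  73.6 -141.  -189. ] in now-tool [ 189.  -150.9   50.5] in target-tool [ 189.  -150.9   50.1]
[-0.03  0.51 -0.07  1.76  0.05  0.88  1.6 ]
```

View pics/two.png

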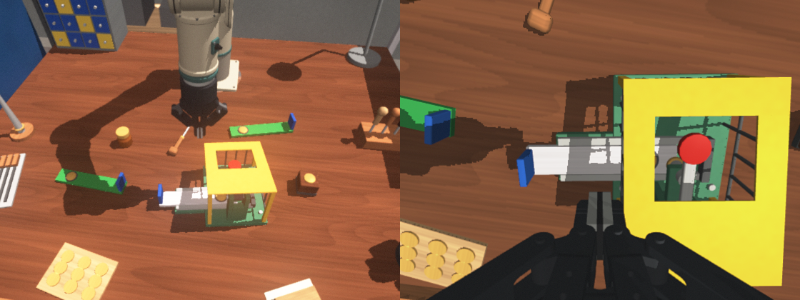

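Scene (left): the arm hangs just short of the guard. Wrist (right): the blue tab is at about (525,167) and the gripper at the bottom, so the camera sits on the robot side. Moving to a pose outside the tab.

Request:
jog_arm(series=[[[0,0,0],[0,-38,12.5],1],[[0,0,0],[0,-38,12.5],1],[[0,0,0],[0,-38,12.5],1],[[0,0,0],[0,-38,12.5],1],[[0,0,0],[45,0,0],1],[[0,0,0],[45,0,0],1],[[0,0,0],[0,0,0],1]])

```text
clock: 3.08
eef_pos: [634.9, -121.4, 162.5]
tool_rot: [2.799, 1.562, 2.959]
force: [0.2, -0.2, 0.0]
width: 0.1
```

```bash
python3 - <<'E'
from g import *
go([20,-245,42],tools()['yp'])
for n in('scene','top','wrist'): grab(n)
from m import measure; measure(('top','scene','wrist'))
E
```

```text
clock 3.08 tcp [ 634.9 -121.4  162.5] F [ 0.2 -0.2  0. ] w 0.1 tip in press [  16.3 -243.1  137.5]
 turn(tool deg) [-0.1 -0.5 -0.2] shift world [  3.7  -1.3 -95.5] in now-tool [95.5 -2.1  4.3] in target-tool [95.5 -1.8  3.5]
top yellow 4179 rect [581.2 117.2] [202.7 159.9] 9.39069652557373 slope dir 9.206722368340039 tilt 14.941552193937891
  box [[468.20001220703125, 179.5], [494.20001220703125, 21.799999237060547], [694.2000122070312, 54.900001525878906], [668.2000122070312, 212.60000610351562]]
  red n 158 px 246.4746835443038 177.77848101265823 cloud [555.3 113.  114.6] plane115 [[555.2 113.  115. ]]
  blue 59 [326.6 149.9] mean [629.2 -83.4  69.8] z [53.2 76.4] ((628.8922119140625, -84.1761703491211), (31.55171012878418, 8.909870147705078), 7.9464335441589355)
scene yellow 0 rect [589.6 156.6] [177.9   0. ] -150.4095916748047 slope dir 0.0 tilt 0.0
  box [[667.0, 200.60000610351562], [667.0, 200.60000610351562], [512.2000122070312, 112.69999694824219], [512.2000122070312, 112.69999694824219]]
  red n 153 px 328.03921568627453 229.75816993464053 cloud [552.9 110.3 114.5] plane115 [[553.4 110.2 115. ]]
  blue 206 [168.4 253.7] mean [ 601.2 -213.    43.3] z [21.8 57.9] None
  blue 109 [223.9 268.1] mean [635.8 -84.4  68.4] z [47.2 75. ] ((633.2935791015625, -85.8556137084961), (37.800689697265625, 8.773150444030762), 8.701942443847656)
wrist yellow 0 rect [0. 0.] [0. 0.] 0.0 slope dir 0.0 tilt 0.0
  box [[0.0, 0.0], [0.0, 0.0], [0.0, 0.0], [0.0, 0.0]]
  blue 1825 [155.3 136.8] mean [ 596.6 -211.8   48. ] z [22.6 57.7] None
  blue 1360 [332.1 220.1] mean [629.8 -88.2  64.6] z [35.3 73.6] ((632.970947265625, -86.21061706542969), (39.34034729003906, 9.735721588134766), 9.45963191986084)
```

Request:
jog_arm(series=[[[0,0,0],[40,-2,3.5],1],[[0,0,0],[40,0,0],1],[[0,0,0],[15,0,0],1],[[0,0,0],[0,0,0],1]])

```text
clock: 3.72
eef_pos: [642.3, -123.6, 72.0]
tool_rot: [-0.293, 1.57, -0.134]
force: [0.8, 0.4, -0.5]
width: -0.1
```

Request:
jog_arm(series=[[[0,0,0],[0,6,0],1],[[0,0,0],[0,6,0],1],[[0,0,0],[0,6,0],1],[[0,0,0],[0,0,0],1]])

```text
clock: 4.22
eef_pos: [639.1, -104.8, 71.7]
tool_rot: [0.683, 1.57, 0.843]
force: [-1.1, 0.6, -0.6]
width: 0.3
```

```bash
python3 - <<'E'
from g import *
go([20,-189.5,42],tools()['yp'])
E
```

```text
clock 4.22 tcp [ 639.1 -104.8   71.7] F [-1.1  0.6 -0.6] w 0.3 tip in press [  23.3 -227.4   46.7]
 turn(tool deg) [-0.  0. -0.] shift world [-9.3 36.9 -4.7] in now-tool [ 4.7 37.9 -3.3] in target-tool [ 4.7 37.9 -3.3]
```

Request:
jog_arm(series=[[[0,0,0],[4,4,-3],1],[[0,0,0],[0,4,0],1],[[0,0,0],[0,4,0],1],[[0,0,0],[0,4,0],1],[[0,0,0],[0,4,0],1],[[0,0,0],[0,4,0],1]])

```text
clock: 4.97
eef_pos: [632.0, -82.1, 67.1]
tool_rot: [2.32, 1.57, 2.479]
force: [0.5, -0.4, -0.3]
width: -0.3
```

Request:
jog_arm(series=[[[0,0,0],[0,3,0],1],[[0,0,0],[0,3,0],1],[[0,0,0],[0,2,0],1]])

```text
clock: 5.35
eef_pos: [630.8, -74.6, 67.3]
tool_rot: [2.283, 1.571, 2.442]
force: [-0.2, -0.8, -1.6]
width: -0.2
```

```bash
python3 - <<'E'
from g import *
go([20,-189.5,42],tools()['yp'])
for n in('scene','top','wrist'): grab(n)
from m import measure; measure(('top','scene','wrist'))
E
```

```text
clock 5.35 tcp [630.8 -74.6  67.3] F [-0.2 -0.8 -1.6] w -0.2 tip in press [  20.  -196.3   42.3]
 turn(tool deg) [-0.1 -0.  -0. ] shift world [-1.1  6.7 -0.3] in now-tool [ 0.3  6.8 -0. ] in target-tool [0.3 6.8 0. ]
top yellow 4208 rect [580.3 117.2] [201.3 159.8] 9.229239463806152 slope dir 9.090813746366269 tilt 14.925614924551752
  box [[468.1000061035156, 179.89999389648438], [493.70001220703125, 22.200000762939453], [692.4000244140625, 54.5], [666.7999877929688, 212.1999969482422]]
  red n 158 px 246.6139240506329 177.87974683544303 cloud [555.  112.7 114.8] plane115 [[555.  112.6 115. ]]
  blue 35 [377.4 159.5] mean [ 606.7 -212.7   55.7] z [48.  61.5] ((603.8954467773438, -213.7515106201172), (18.471866607666016, 6.883718490600586), 13.864974021911621)
scene yellow 0 rect [513.1 112.7] [0. 0.] 0.0 slope dir 0.0 tilt 0.0
  box [[513.0999755859375, 112.69999694824219], [513.0999755859375, 112.69999694824219], [513.0999755859375, 112.69999694824219], [513.0999755859375, 112.69999694824219]]
  red n 145 px 327.8758620689655 229.8551724137931 cloud [553.2 110.  114.4] plane115 [[553.7 109.9 115. ]]
  blue 204 [168.4 253.6] mean [ 601.1 -213.    43.7] z [22.  57.9] None
  blue 55 [238.9 273.8] mean [642.3 -53.7  63.8] z [39.1 74.4] ((638.9925537109375, -54.6528205871582), (16.623533248901367, 8.978414535522461), 9.012608528137207)
wrist yellow 0 rect [0. 0.] [0. 0.] 0.0 slope dir 0.0 tilt 0.0
  box [[0.0, 0.0], [0.0, 0.0], [0.0, 0.0], [0.0, 0.0]]
  blue 694 [  3.8 158.9] mean [ 597.3 -209.2   22.8] z [20.2 25.6] None
  blue 2600 [325.9 282.5] mean [614.4 -58.8  63. ] z [34.3 73.4] ((619.2945556640625, -57.72267532348633), (24.543256759643555, 10.74814224243164), 8.36170482635498)
```

Request:
jog_arm(series=[[[0,0,0],[0,2,0],1],[[0,0,0],[0,2,0],1],[[0,0,0],[0,1.5,0],1],[[0,0,0],[0,0,0],1]])

```text
clock: 6.0
eef_pos: [630.0, -69.2, 67.3]
tool_rot: [1.304, 1.571, 1.463]
force: [0.6, -1.4, -0.4]
width: -0.1
```

Request:
jog_arm(series=[[[0,0,0],[0,1.5,0],1],[[0,0,0],[0,0,0],1]])

```text
clock: 6.25
eef_pos: [629.8, -67.9, 67.3]
tool_rot: [-0.748, 1.571, -0.589]
force: [0.5, -2.1, 0.6]
width: -0.0
```

Request:
jog_arm(series=[[[0,0,0],[0,1.5,0],1],[[0,0,0],[0,0,0],1]])

```text
clock: 6.5
eef_pos: [629.9, -67.8, 67.4]
tool_rot: [-1.243, 1.569, -1.085]
force: [1.6, -4.1, -0.4]
width: 0.4
```

Request:
jog_arm(series=[[[0,0,0],[0,1.5,0],1],[[0,0,0],[0,0,0],1],[[0,0,0],[0,0,0],1]])

```text
clock: 6.88
eef_pos: [630.0, -67.6, 67.7]
tool_rot: [-1.171, 1.567, -1.014]
force: [2.5, -6.8, -1.0]
width: -0.1
```

Request:
jog_arm(series=[[[0,0,0],[0,2,0],1],[[0,0,0],[0,0,0],1],[[0,0,0],[0,0,0],1]])

```text
clock: 7.25
eef_pos: [630.2, -67.5, 68.0]
tool_rot: [-1.193, 1.565, -1.037]
force: [2.3, -10.5, 0.6]
width: 0.2
```

```bash
python3 - <<'E'
from g import *
go([20,-189.5,42],tools()['yp'])
for n in('scene','wrist'): grab(n)
from m import measure; measure(('scene','wrist'))
E
```

```text
clock 7.25 tcp [630.2 -67.5  68. ] F [  2.3 -10.5   0.6] w 0.2 tip in press [  20.5 -189.3   43. ]
 turn(tool deg) [-0.2  0.1  0.3] shift world [-0.4 -0.4 -1. ] in now-tool [ 1.  -0.3 -0.5] in target-tool [ 1.  -0.3 -0.5]
scene yellow 0 rect [668.  201.8] [0. 0.] 0.0 slope dir 0.0 tilt 0.0
  box [[668.0, 201.8000030517578], [668.0, 201.8000030517578], [668.0, 201.8000030517578], [668.0, 201.8000030517578]]
  red n 146 px 327.94520547945206 229.78082191780823 cloud [553.  110.1 114.4] plane115 [[553.5 110.1 115. ]]
  blue 208 [168.4 253.9] mean [ 601.4 -213.    43.1] z [20.8 57.7] None
  blue 51 [242.6 272.2] mean [639.6 -46.5  67.2] z [55.1 75.2] ((638.2432250976562, -46.8338623046875), (14.420345306396484, 8.2588529586792), 0.6751898527145386)
wrist yellow 0 rect [0. 0.] [0. 0.] 0.0 slope dir 0.0 tilt 0.0
  box [[0.0, 0.0], [0.0, 0.0], [0.0, 0.0], [0.0, 0.0]]
  blue 2545 [325.2 282. ] mean [613.6 -52.2  63.5] z [34.7 74. ] ((618.6904907226562, -51.08308410644531), (24.486248016357422, 10.477205276489258), 9.166975975036621)
```

The motion stalled with the tab at home (y about -170) and the force rising to 10 N, so the strip is against the stop. Backing off and rising.

Request:
jog_arm(series=[[[0,0,0],[0,-10,0],1],[[0,0,0],[0,-30,0],1],[[0,0,0],[-60,0,0],1],[[0,0,0],[-60,0,0],1],[[0,0,0],[-60,0,0],1],[[0,0,0],[-12,0,0],1],[[0,0,0],[0,0,0],1]])

```text
clock: 8.22
eef_pos: [635.3, -101.4, 259.7]
tool_rot: [0.951, 1.57, 1.111]
force: [0.1, 0.7, -0.7]
width: -0.2
```

```bash
python3 - <<'E'
from g import *
for t in (0,12): go([-25,0,210],tools(t)['yp'])
for n in('scene','wrist','top'): grab(n)
from m import measure; measure(('scene','wrist','top'))
E
```

```text
clock 8.22 tcp [ 635.3 -101.4  259.7] F [ 0.1  0.7 -0.7] w -0.2 tip in press [  20.1 -223.5  234.7]
 turn(tool deg) [-0.   0.  -0.1] shift world [-80.3 213.4 -24.7] in now-tool [ 24.9 223.5 -45.2] in target-tool [ 24.7 223.5 -45.1]
clock 8.22 tcp [ 635.3 -101.4  259.7] F [ 0.1  0.7 -0.7] w -0.2 tip in press [  20.1 -223.5  234.7]
 turn(tool deg) [ -0.  -12.   -0.1] shift world [-85.4 212.6 -25.2] in now-tool [ 25.4 223.5 -50.4] in target-tool [ 14.2 223.5 -54.4]
scene yellow 0 rect [560.1 162.2] [0. 0.] 0.0 slope dir 0.0 tilt 0.0
  box [[560.0999755859375, 162.1999969482422], [560.0999755859375, 162.1999969482422], [560.0999755859375, 162.1999969482422], [560.0999755859375, 162.1999969482422]]
  red n 140 px 327.7785714285714 229.82857142857142 cloud [553.2 109.8 114.5] plane115 [[553.6 109.7 115. ]]
  blue 202 [168.5 253.6] mean [ 601.1 -213.    43.5] z [21.4 57.7] None
  blue 94 [242.5 266.2] mean [628.4 -48.6  70.5] z [56.8 73.9] ((627.3474731445312, -49.374244689941406), (38.18686294555664, 8.542622566223145), 8.37398910522461)
wrist yellow 17756 rect [590.2  59.4] [201.8  52.2] 
[... 426 characters left out ...]
e 727 [335.1 187.3] mean [624.6 -51.8  64.7] z [36.1 73.6] ((626.2985229492188, -49.96952819824219), (38.95555114746094, 9.530111312866211), 9.435012817382812)
top yellow 4182 rect [580.7 117.3] [202.1 160. ] 9.233902931213379 slope dir 9.134784691659029 tilt 14.945596588631762
  box [[468.1000061035156, 180.10000610351562], [493.70001220703125, 22.200000762939453], [693.2999877929688, 54.599998474121094], [667.5999755859375, 212.5]]
  red n 158 px 246.5 177.74683544303798 cloud [555.3 112.9 114.9] plane115 [[555.3 112.9 115. ]]
  blue 63 [312.1 151.3] mean [625.6 -47.   72.4] z [66.8 77.7] ((625.6915893554688, -47.33351135253906), (37.781864166259766, 9.698689460754395), 10.457503318786621)
```

Tab centre sits at press y = -169.5 ± 0.5 in two cameras (home is -170), so the strip is home. Tilting to match the roof and moving over the window, still high.

Request:
jog_arm(series=[[[0,-7,0],[0,0,0],1],[[0,-7,0],[0,0,0],1],[[0,0,0],[0,45,-11],1],[[0,0,0],[0,45,-11],1],[[0,0,0],[0,45,-11],1],[[0,0,0],[0,45,-11],1],[[0,0,0],[0,43,-11],1],[[0,0,0],[0,0,0],1]])

```text
clock: 9.38
eef_pos: [544.5, 113.8, 244.0]
tool_rot: [0.005, 1.331, 0.172]
force: [0.9, -0.6, 0.5]
width: 0.3
```

```bash
python3 - <<'E'
from g import *
go([-25,0,180],tools(14)['yp'])
for n in('scene','wrist','top'): d=grab(n)
d=np.load('wrist.npz'); cv2.imwrite('pics/w2.png',d['img'][...,::-1])
from m import measure; measure(('wrist','top'))
E
```

```text
clock 9.38 tcp [544.5 113.8 244. ] F [ 0.9 -0.6  0.5] w 0.3 tip in press [-29.2   3.6 219.7]
 turn(tool deg) [ 0.3 -0.3 -0.2] shift world [  4.6  -2.8 -39.7] in now-tool [39.5 -3.6 -5.5] in target-tool [39.5 -3.5 -5.7]
wrist yellow 35318 rect [580.9 115.5] [202.4 160.9] 9.244335174560547 slope dir 9.085064062892958 tilt 14.967271734230136
  box [[468.1000061035156, 178.60000610351562], [493.8999938964844, 19.799999237060547], [693.7000122070312, 52.29999923706055], [667.7999877929688, 211.10000610351562]]
  red n 1658 px 277.73220747889025 181.3232810615199 cloud [553.8 111.1 114.6] plane115 [[553.4 111.1 115. ]]
  blue 1460 [ 95.7 193.4] mean [622.5 -46.8  57.8] z [33.1 73.4] ((625.4978637695312, -48.72596740722656), (39.47063064575195, 10.729264259338379), 11.489745140075684)
top yellow 3022 rect [580.7 117.4] [201.4 160.1] 9.221075057983398 slope dir 9.233541311480053 tilt 14.932887534714796
  box [[468.3999938964844, 180.3000030517578], [494.1000061035156, 22.299999237060547], [692.9000244140625, 54.5], [667.2999877929688, 212.5]]
  blue 62 [312.1 151.3] mean [625.7 -47.   72.1] z [65.  76.8] ((625.975341796875, -47.43767166137695), (38.131534576416016, 9.517586708068848), 8.72635269165039)
  blue 68 [376.7 162.3] mean [ 599.7 -210.9   54.2] z [37.3 61.2] ((596.8677978515625, -209.18397521972656), (2.387603759765625, 25.644012451171875), 88.26878356933594)
```

View pics/w2.png

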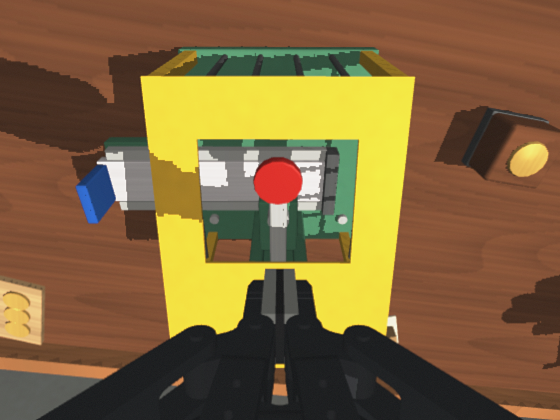

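The wrist view shows the red pad at (278,181) inside the window (200–358, 140–262). The tab is at home at (95,193) and the closed fingers are at (280,300). Before descending I'll check the gripper's own profile behind the tips against the window, using the depth.

```bash
python3 - <<'E'
from g import *
s,p,R=now(); d=np.load('wrist.npz'); P=cloud(d); T=R.inv().apply((P.reshape(-1,3)-p))
T=T[(d['range_z'].ravel()>0)]; T=T[(T[:,0]<40)&(abs(T[:,1])<120)&(abs(T[:,2])<120)]
for a in range(30,-80,-10):
    q=T[(T[:,0]<=a)&(T[:,0]>a-10)]
    if len(q): print('behind tip',25-a,'..',35-a,'n',len(q),'y',q[:,1].min().round(1),q[:,1].max().round(1),'z',q[:,2].min().round(1),q[:,2].max().round(1))
E
```

```text
behind tip -5 .. 5 n 57 y -3.5 9.3 z -12.0 -10.6
behind tip 5 .. 15 n 694 y -10.7 16.5 z -12.2 -6.5
behind tip 15 .. 25 n 901 y -10.6 16.5 z -12.3 -6.4
behind tip 25 .. 35 n 904 y -10.7 16.4 z -12.3 -0.7
behind tip 35 .. 45 n 1725 y -26.3 32.8 z -14.8 10.9
behind tip 45 .. 55 n 5814 y -35.1 41.0 z -15.1 12.2
behind tip 55 .. 65 n 8024 y -43.9 48.5 z -17.6 11.2
behind tip 65 .. 75 n 8995 y -50.6 56.3 z -18.8 1.1
behind tip 75 .. 85 n 6714 y -54.8 60.0 z -19.3 -7.1
behind tip 85 .. 95 n 2 y 15.3 16.1 z -19.0 -18.7
```

The gripper profile fits. At 45–55 mm behind the tips it is about 38 mm in half-width, against the window's 50. The wider knuckles stay more than 10 mm above the roof. The wrist camera reads about 3 mm to the left on the gripper itself, so I'll bias slightly towards -y.

Request:
jog_arm(series=[[[0,0,0],[20,-2.5,-3],1],[[0,0,0],[20,-2.5,-3],1],[[0,0,0],[0,0,0],1],[[0,0,0],[0,0,0],1]])

```text
clock: 10.02
eef_pos: [552.4, 104.1, 206.0]
tool_rot: [-0.0, 1.326, 0.157]
force: [-0.9, -0.6, 0.7]
width: 0.3
```

```bash
python3 - <<'E'
from g import *
go([-25,-1.4,122],tools(14)['yp'])
for n in('scene','wrist'): d=grab(n)
a=[np.load(n+'.npz')['img'][...,::-1] for n in('scene','wrist')]
cv2.imwrite('pics/w3.png',np.hstack([cv2.resize(a[0][150:330,220:460],(400,300)),cv2.resize(a[1],(400,300))]))
from m import measure; measure(('wrist',))
E
```

```text
clock 10.03 tcp [552.4 104.1 206. ] F [-0.9 -0.6  0.7] w 0.3 tip in press [-22.8  -7.5 181.8]
 turn(tool deg) [-0.2  0.   0.1] shift world [ -3.2   5.6 -59.8] in now-tool [ 57.4   6.  -16.7] in target-tool [ 57.4   6.  -16.6]
wrist yellow 41192 rect [577.5 115.2] [195.7 161. ] 9.317859649658203 slope dir 9.072270700635165 tilt 14.96599169123863
  box [[468.0, 178.8000030517578], [494.0, 19.899999618530273], [687.0999755859375, 51.599998474121094], [661.0, 210.5]]
  red n 2153 px 290.2940083604273 201.26474686483976 cloud [553.7 111.2 114.6] plane115 [[553.3 111.1 115. ]]
  blue 1930 [ 83.7 210.1] mean [622.3 -46.8  57.2] z [32.4 73.4] ((625.6928100585938, -48.996273040771484), (40.197731018066406, 10.396286964416504), 10.013166427612305)
```

View pics/w3.png

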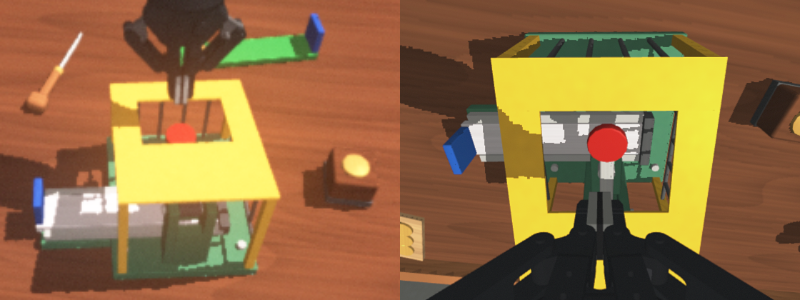

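The scene crop shows the fingers over the window. In the wrist view the pad (607,142) lies a little right (+y) of the fingers (600,210). Correcting about +5 mm in y, then descending to just above the pad.

Request:
jog_arm(series=[[[0,0,0],[0,5.5,-2],1],[[0,0,0],[0,0,0],1],[[0,0,0],[15,0,-3.7],1],[[0,0,0],[15,0,-3.7],1],[[0,0,0],[0,0,0],1],[[0,0,0],[0,0,0],1]])

```text
clock: 10.88
eef_pos: [549.5, 110.3, 174.8]
tool_rot: [0.0, 1.326, 0.16]
force: [0.1, 0.2, 0.8]
width: -0.1
```

```bash
python3 - <<'E'
from g import *
go([-25,-2,122],tools(14)['yp'])
d=grab('wrist');e=grab('scene')
cv2.imwrite('pics/w4.png',np.hstack([cv2.resize(e['img'][150:330,220:460,::-1],(400,300)),cv2.resize(d['img'][...,::-1],(400,300))]))
E
```

```text
clock 10.88 tcp [549.5 110.3 174.8] F [0.1 0.2 0.8] w -0.1 tip in press [-24.6  -0.8 150.6]
 turn(tool deg) [-0.1  0.   0. ] shift world [ -0.2  -1.2 -28.6] in now-tool [27.6 -1.2 -7.3] in target-tool [27.7 -1.2 -7.3]
```

View pics/w4.png

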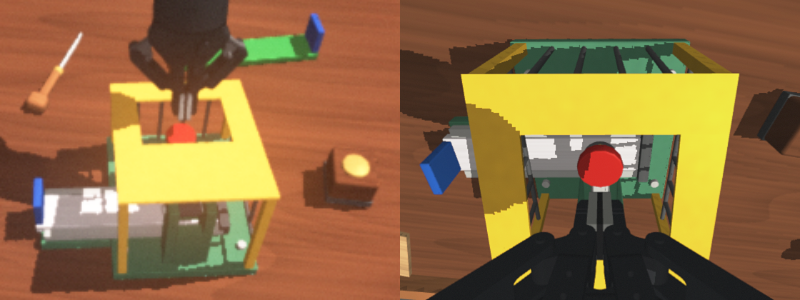

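The fingers (600,200) now line up with the pad (600,165) and the window's centre (599). Going down.

Request:
jog_arm(series=[[[0,0,0],[14,-0.5,-3.5],1],[[0,0,0],[13,-0.5,-3.3],1],[[0,0,0],[0,0,0],1],[[0,0,0],[0,0,0],1]])

```text
clock: 11.48
eef_pos: [549.9, 109.1, 146.9]
tool_rot: [0.001, 1.327, 0.16]
force: [-0.1, -0.5, 0.6]
width: 0.1
```

Request:
jog_arm(series=[[[0,0,0],[5,0,-1.2],1],[[0,0,0],[5,0,-1.2],1],[[0,0,0],[5,0,-1.2],1],[[0,0,0],[0,0,0],1],[[0,0,0],[0,0,0],1]])

```text
clock: 12.1
eef_pos: [550.0, 109.4, 132.1]
tool_rot: [0.001, 1.326, 0.16]
force: [-1.6, -0.5, 3.9]
width: 0.3
```

```bash
python3 - <<'E'
from g import *
go([-25,-2,92],tools(14)['yp'])
E
```

```text
clock 12.1 tcp [550.  109.4 132.1] F [-1.6 -0.5  3.9] w 0.3 tip in press [-24.3  -1.8 107.8]
 turn(tool deg) [-0.1  0.   0. ] shift world [ -0.6  -0.3 -15.8] in now-tool [15.2 -0.2 -4.5] in target-tool [15.2 -0.2 -4.5]
```

Contact is made with the spring at about 4 N. On to the bottom.

Request:
jog_arm(series=[[[0,0,0],[5,0,-1.4],1],[[0,0,0],[5,0,-1.4],1],[[0,0,0],[4,0,-1],1],[[0,0,0],[0,0,0],1],[[0,0,0],[0,0,0],1]])

```text
clock: 12.72
eef_pos: [550.7, 109.5, 118.0]
tool_rot: [0.002, 1.324, 0.161]
force: [-0.7, 1.0, 5.2]
width: 0.0
```

Request:
jog_arm(series=[[[0,0,0],[2,0,-0.5],1],[[0,0,0],[0,0,0],1],[[0,0,0],[0,0,0],1]])

```text
clock: 13.1
eef_pos: [551.0, 109.6, 116.3]
tool_rot: [0.001, 1.324, 0.16]
force: [-1.1, -0.2, 6.7]
width: -0.0
```

Request:
jog_arm(series=[[[0,0,0],[2,0,-0.5],1],[[0,0,0],[0,0,0],1],[[0,0,0],[0,0,0],1]])

```text
clock: 13.48
eef_pos: [551.0, 109.6, 115.7]
tool_rot: [-0.001, 1.322, 0.158]
force: [-5.7, -1.5, 22.8]
width: 0.2
```

Hard stop reached: the tip is at 91.4 mm and the force jumped from 7 to 23 N. Holding for a second, with one scene check.

Request:
jog_arm(series=[[[0,0,0],[0,0,0],1],[[0,0,0],[0,0,0],1],[[0,0,0],[0,0,0],1],[[0,0,0],[0,0,0],1],[[0,0,0],[0,0,0],1],[[0,0,0],[0,0,0],1],[[0,0,0],[0,0,0],1]])

```text
clock: 14.35
eef_pos: [551.0, 109.6, 115.7]
tool_rot: [-0.002, 1.322, 0.158]
force: [-6.1, -1.8, 22.7]
width: -0.2
```

```bash
python3 - <<'E'
from g import *
go([-25,-2,150],tools(14)['yp'])
from m import measure
grab('scene'); measure(('scene',))
E
```

```text
clock 14.35 tcp [551.  109.6 115.7] F [-6.1 -1.8 22.7] w -0.2 tip in press [-23.2  -1.8  91.5]
 turn(tool deg) [-0.1  0.3  0. ] shift world [-1.6 -0.5 58.5] in now-tool [-57.2  -0.3  12.8] in target-tool [-57.2  -0.3  12.5]
scene yellow 0 rect [0. 0.] [0. 0.] 0.0 slope dir 0.0 tilt 0.0
  box [[0.0, 0.0], [0.0, 0.0], [0.0, 0.0], [0.0, 0.0]]
  blue 209 [168.5 253.3] mean [ 600.4 -213.1   43.7] z [21.7 57.5] None
  blue 109 [242.5 266.5] mean [628.2 -48.8  69.1] z [52.9 73.7] ((626.658935546875, -49.257164001464844), (38.30826950073242, 9.198526382446289), 11.083590507507324)
```

Held at the stop; the strip is still home. Now rising slowly, straight up and out of the window.

Request:
jog_arm(series=[[[0,0,0],[-6,0,1.4],1],[[0,0,0],[-8,0,2],1],[[0,0,0],[-10,0,2.5],1],[[0,0,0],[-14,0,3.5],1],[[0,0,0],[-20,0,5],1],[[0,0,0],[-30,0,7.5],1],[[0,0,0],[-40,0,10],1],[[0,0,0],[0,0,0],1]])

```text
clock: 15.4
eef_pos: [550.7, 109.6, 247.5]
tool_rot: [0.004, 1.323, 0.162]
force: [-0.3, -0.4, 0.5]
width: 0.2
```

Request:
jog_arm(series=[[[0,0,0],[-20,0,0],1],[[0,0,0],[0,0,0],1],[[0,0,0],[0,0,0],1]])

```text
clock: 15.78
eef_pos: [544.1, 107.9, 262.9]
tool_rot: [-0.001, 1.329, 0.158]
force: [-0.3, 0.4, -0.4]
width: 0.1
```

```bash
python3 - <<'E'
from g import *
go([-25,-2,220],tools(14)['yp'])
from m import measure
for n in('scene','wrist','top'): grab(n)
measure(('scene','wrist','top'))
a=[np.load(n+'.npz')['img'][...,::-1] for n in('scene','wrist')]
cv2.imwrite('pics/end.png',np.hstack([cv2.resize(x,(400,300)) for x in a]))
E
```

```text
clock 15.78 tcp [544.1 107.9 262.9] F [-0.3  0.4 -0.4] w 0.1 tip in press [-30.5  -2.3 238.7]
 turn(tool deg) [-0.1 -0.2  0. ] shift world [  5.3   1.2 -18.7] in now-tool [19.4  0.3  0.8] in target-tool [19.4  0.3  0.7]
scene yellow 0 rect [0. 0.] [0. 0.] 0.0 slope dir 0.0 tilt 0.0
  box [[0.0, 0.0], [0.0, 0.0], [0.0, 0.0], [0.0, 0.0]]
  red n 144 px 327.72222222222223 229.67361111111111 cloud [552.9 109.6 114.6] plane115 [[553.2 109.6 115. ]]
  blue 138 [166.7 254.5] mean [ 606.1 -214.3   47.6] z [21.6 58.3] None
  blue 105 [242.5 266.1] mean [627.8 -48.8  70. ] z [54.9 74.4] ((627.0744018554688, -49.29322814941406), (37.14812469482422, 9.190871238708496), 10.385783195495605)
wrist yellow 33827 rect [573.6 114.3] [187.3 161.4] 9.252071380615234 slope dir 9.081862196556413 tilt 14.9664603059385
  box [[468.20001220703125, 178.89999389648438], [494.1000061035156, 19.600000381469727], [679.0, 49.70000076293945], [653.0, 209.0]]
  red n 1477 px 281.7122545700745 172.29857819905214 cloud [553.8 111.1 114.7] plane115 [[553.5 111.  115. ]]
  blue 1263 [108.1 186.6] mean [622.6 -46.9  58.1] z [33.3 73.5] ((625.7955322265625, -48.84577178955078), (39.621665954589844, 10.396294593811035), 7.70452880859375)
top yellow 2815 rect [580.9 117.4] [200.7 160. ] 9.225324630737305 slope dir 9.127377008918796 tilt 14.727640895313666
  box [[469.1000061035156, 180.3000030517578], [494.70001220703125, 22.399999618530273], [692.7999877929688, 54.5], [667.0999755859375, 212.5]]
  blue 65 [312.1 151.3] mean [625.6 -47.   71.5] z [60.6 75.7] ((625.93115234375, -47.41716003417969), (38.55744171142578, 9.624152183532715), 10.521088600158691)
  blue 59 [377.  162.3] mean [ 599.7 -211.5   55.4] z [43.9 60.7] ((591.2424926757812, -211.43682861328125), (4.131144046783447, 27.46485137939453), 69.8739013671875)
```

View pics/end.png

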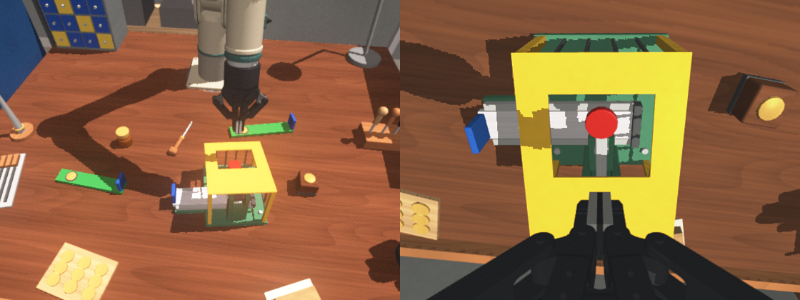

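The gripper is clear above the guard. The red pad is back up at 114.6 mm (scene pixel 235,163), the tab is unchanged at home (173,195), and the graver, block and jar are where they were. Handing in.

```bash
python3 -c "
from cell import *
print(finish_job())"
```

```text
the job is handed in; nothing more can be done
None
```

The job is done and handed in at about 16 s on the robot's clock; no verdict is reported.

- **Strip:** I pushed it about 37 mm by the blue tab until it stalled against the stop at about 10 N. After I backed off, two cameras put the tab centre within about 1 mm of home. It had not moved at the final look.
- **Lever:** With the tool tilted 14° to match the roof, I went down through the window and pressed the pad to its hard stop. The tip reached 91.5 mm (92 mm expected) and the force rose from 7 to 23 N. I held it for about a second, then rose straight out. The pad is back up at 114.6 mm.
- **Clearance:** The gripper finished about 60 mm above the roof over the window, with the force reading close to zero. I saw no sign of contact with the guard. By eye, the graver, block and jar were where they started; I did not measure them.
- **Disagreements:** The cameras differed from each other by 2–3 mm, and the wrist camera read about 3 mm to the side on the gripper itself. An early sideways move over the window was read before it had settled, and overshot by about 6 mm. I corrected that before going down.

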